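# Index the filter turntable with its freewheel lever

## Task

Index the filter turntable with its freewheel lever, having moved whichever bottle or jar stands in the way of the lever to some clear place on the desk, upright and well out of the lever's swing. First try the freewheel by pushing the lever clockwise (seen from above) right to its stop, which leaves the turntable where it is; then work the lever counter-clockwise, which carries the turntable along, with as many strokes as it takes until the green tab points at the red pointer, and leave the lever back against its clockwise stop. Turn the turntable only by its lever, do not let the lever strike a bottle, the jar or the timer, knock nothing over and leave the timer where it is.

Things in the scene. Friction and masses are not known exactly. Their poses are not given: they have to be found in the camera images.
- index_base: fixed grey round base of the indexing turntable, 156 mm across, 12 mm high; origin on the turntable's upright axis at desk height, +z up. Two tabs with black stop pins reach to 110 mm from the axis toward -x, and a bracket with the red pointer (53 mm high, out to 96 mm) stands on its +y side. Its place and yaw vary.
- pointer_tip (a point): tip of the red pointer on the base, 70 mm from the axis along the base's +y, 53 mm above the desk
- turntable (a joint): turntable, white disc 134 mm across its steel saw-toothed rim, carrying two black filter cubes and a coverslip box, top at 84 mm; angle about the upright axis in rad, positive counter-clockwise from above, 0 when the green tab stands at the red pointer. Stiff (0.2 N m), stays where it is left. Starts 0.9 to 2.0 rad short of 0 (negative).
- green_tab (a point): point on the turntable 70 mm from the axis at the outer end of its green tab (beside the cube with the green window), 53 mm above the desk; it meets pointer_tip at angle 0
- lever (a joint): aluminium lever under the turntable, on the same axis, 16 mm wide, top at 24 mm; angle in rad, 0 when it points along the base's -x, positive counter-clockwise from above; stops at -0.8 (clockwise stop) and +0.8. Turning takes under 4 N at the post; it stays where it is left. Starts between -0.25 and 0.1.
- post_mid (a point): middle of the lever's upright black push post with a red cap, 22 mm thick (cap 25 mm), 160 mm from the axis, standing from 24 to 84 mm above the desk; the point is 60 mm above the desk
- oil_bottle: loose brown bottle, black cap, 30 mm across, 71 mm high, origin at the centre of its underside, +z up. It, the other bottle and the jar stand in three places that are swapped about: one in the lever's swing, 160 mm from the axis at about +0.68 rad of lever angle, the others beyond either end of the swing.
- mount_bottle: loose brown bottle with white cap, 26 mm across, 62 mm high, origin at the centre of its underside, +z up
- objective_case_0: loose white jar with black screw lid, 45 mm across, 66 mm high, origin at the centre of its underside, +z up
- timer: loose pale bench timer, 41 mm (x) by 68 mm (y), 50 mm high, origin at the centre of its underside; stands front left, to be left alone. The desk between it and the lever's swing (0.40 to 0.46 m ahead of the robot, 0.06 to 0.18 m to its left) is otherwise free; the monitor's panel overhangs the desk 126 mm up, from (0.56, 0.36) to (0.92, -0.26).
- plunger (a point): brass spring plunger on the lever, 36 mm high, which bears on the turntable's 20 saw teeth (0.314 rad apart). Lever turned counter-clockwise: at most one tooth of slack, then it carries the turntable along. Clockwise: it clicks over the teeth and the turntable stays. The point is 75 mm from the axis.
Not all that is in view belongs to the job. What is shaped like the oil_bottle but yellow is not meant.

How it is judged:
On the way, in this order (a step that is already met when the one before it is completed fails the run):
1. the lever has been pushed clockwise to its stop while the turntable stayed where it was (green tab within 6 mm of its start) (value of joint lever below -0.73 rad and distance of green_tab from where it was at the start of the episode below 0.006 m), for 0.1 s.
2. the lever has carried the green tab to the red pointer (within 7 mm) (horizontal distance between green_tab and pointer_tip below 0.007 m), for 0.1 s.
At the end, for the whole second after the job is handed in: The green tab stands at the red pointer (within 7 mm), the lever rests at its clockwise stop (within 0.07 rad), and both bottles and the jar stand upright and still on the desk outside the lever's swing (over 196 mm from the axis, or beside the turntable: no farther than 80 mm toward the base's -x) (horizontal distance between green_tab and pointer_tip below 0.007 m and value of joint lever below -0.73 rad and (x of oil_bottle in the frame of index_base above -0.08 m or horizontal distance between oil_bottle and index_base above 0.196 m) and (x of mount_bottle in the frame of index_base above -0.08 m or horizontal distance between mount_bottle and index_base above 0.196 m) and (x of objective_case_0 in the frame of index_base above -0.08 m or horizontal distance between objective_case_0 and index_base above 0.196 m) and angle between each of oil_bottle, mount_bottle, objective_case_0's own z axis and vertical below 0.1 rad and height (world z) of oil_bottle between -0.006 and 0.006 m and height (world z) of mount_bottle between -0.006 and 0.006 m and height (world z) of objective_case_0 between -0.006 and 0.006 m and linear speed of each of oil_bottle, mount_bottle, objective_case_0 below 0.02 m/s and velocity of joint turntable between -0.05 and 0.05 rad/s); the robot touches nothing.
It fails at once if the robot touches the turntable or what it carries (contact force between any of the fingers, the arm and turntable above 1 N).
It fails at once if the lever strikes a bottle, the jar or the timer (contact force between lever and oil_bottle above 0.3 N or contact force between lever and mount_bottle above 0.3 N or contact force between lever and objective_case_0 above 0.3 N or contact force between lever and timer above 0.3 N).
It fails at once if a bottle or the jar is tipped over (angle between any of oil_bottle, mount_bottle, objective_case_0's own z axis and vertical above 0.7 rad).
It fails at once if the timer is moved more than 20 mm (distance of timer from where it was at the start of the episode above 0.02 m).
It also fails if it takes over 70 s, if anything falls off the work surface, if the arm or the gripper's body presses on something with over 40 N, if the wrist force passes 120 N, or if a joint passes its speed limit or range.

## Robot

A 7-joint arm with a two-finger parallel gripper is mounted at the origin on a cart in front of the work surface, level with it; the furniture and walls round the work are solid. World frame = base frame: x ahead of the robot, y to its left, z up, the work surface at z = 0. Lengths are in m, angles in rad, forces in N, time in s.
With the tool pointing down it reaches from about 0.4 to 0.875 m from the base axis. Payload 4.4 kg.
Tool frame: the origin (TCP) lies at the very end of the fingers, on their centre line; the grasp point (between the pads) lies 19 mm behind it; x points along the fingers, z is the direction in which the jaws open and shut, and the axes are right-handed (so a half turn about x gives the same grasp; the last joint's range is limited). The gripper opens to 85 mm and grips with 20 to 120 N. Pads are 22 mm wide; open, the fingers measure 114 mm over their backs; the gripper's body (76 mm by 85 mm) begins 54 mm behind the grasp point. The pads swing forward as they close: fully open they stand 13 mm farther back than shut.
Start: joints at [-1.366, 0.628, 0.038, 1.517, -0.027, 0.996, -0.02], TCP at [0.174, 0.626, 0.231] pointing down, gripper open.
Joint ranges: [-3.06, 3.06], [-0.37, 2.12], [-1.25, 1.32], [0.18, 2.47], [-1.1, 4.24], [0.23, 1.98], [-2.94, 2.94]. Speed limits (rad/s): [2.57, 2.57, 3.14, 3.14, 3.14, 3.14, 3.14].

## Interface

Orientations are given as a unit quaternion [x, y, z, w].
In Python, from station import robot, cams gives the robot as it stands. The module is installed in compiled form; this text tells all that it offers.
- The arm moves only by the tool servo_tool, never from a script. Its argument "motion" is a list of rows, each an object of numbers: "tx", "ty", "tz": the shift along the tool's x, y, z in m; "yaw": the turn about the tool's x in degrees; "gripper": the finger opening in m, from 0 to 0.0854. In form: [{"tx": .., "ty": .., "tz": .., "yaw": .., "gripper": ..}, ...]. A call has 1 to 8 rows; each row is the pose to reach, as a shift and turn from the pose measured when the call began, along the tool's axes at that moment; what a row does not reach only later rows make up. A row lasts 1/8 s, in which the tool goes at most 62.5 mm and 10.7 degrees, less where a joint would pass 70% of its speed; a pose out of reach is approached as far as the arm can. A call with a gripper value outside its range is refused whole. The fingers move at their own pace and stop on an object; "squeeze" is the grip in N (left out, the last holds). Time passes only in rows, so rows that repeat a pose let the fingers close. It gives the time, the measured TCP pose, the force and the opening at its end, in the units of the state.
- robot.get_obs(): the state, without advancing time (a new reading comes with each control period).
- cams.camera(name): name is "side" or "top"; returns the picture (480x640x3 uint8, red, green, blue); there is no depth.
- cams.camera_info(name): a dict with "fx", "fy", "cx", "cy" (pixels), "distortion" ([k1, k2, p1, p2, k3] as OpenCV has them; the pictures are not rectified), "rvec" (rotation vector, rad) and "tvec" (3), from world to camera coordinates, as OpenCV has them. Camera axes: x right, y down, z forward; pixel columns grow to the right and rows downward; lengths in m; the calibration is good to about 2 mm. A picture is of the moment at which its call begins. camera_info takes no time and is no camera call.
- robot.sign_off(): hands the job in, once; it reports no verdict.
The state is a dict: "time_s": time; "joints": joint angles; "dq": joint speeds; "effort": joint torques, N m; "eef_pos": TCP position; "ee_rot": TCP orientation; "force": force on the tool from outside, world axes, zero at the start; "torque": the same for the moment, N m; "finger_gap": finger opening in m.
Only numpy, scipy, OpenCV 4.12 (cv2) and the standard library are available. Lean on these libraries where they do the work, as an engineer would, in place of code of your own. Each camera call takes 0.05 s, during which the arm holds its last target.

## Working session

There is one attempt and no reset: what is moved stays moved. The work goes in short steps, Python scripts to look and compute and a tool call to move; the robot and the scene stay as the last step left them, time stands still between calls to the robot, and variables do not carry over. Pictures are saved under pics/ and viewed, and the job is handed in when it is done.

Besides the shell and the picture viewer there is one more tool, called after "Call:" by a JSON object that holds its "op" and its "data", one argument or row to a line. servo_tool: Moves the arm, as the interface text tells. Its arguments: {"type":"object","properties":{"motion":{"type":"array","items":{"type":"object","properties":{"tx":{"type":"number"},"ty":{"type":"number"},"tz":{"type":"number"},"yaw":{"type":"number"},"gripper":{"type":"number"}}}},"squeeze":{"type":"number"}},"required":["motion"]}

```bash
ls; mkdir -p pics
cat > h.py <<'E'
import numpy as np, cv2
from station import robot, cams
def cam(n):
    i=cams.camera_info(n); K=np.array([[i['fx'],0,i['cx']],[0,i['fy'],i['cy']],[0,0,1.]])
    R=cv2.Rodrigues(np.array(i['rvec'],float))[0]; return K,np.array(i['distortion'],float),R,np.array(i['tvec'],float)
def ray(n,px):
    K,d,R,t=cam(n); u=cv2.undistortPoints(np.array([[px]],float),K,d)[0,0]
    return -R.T@t, R.T@np.array([u[0],u[1],1.])
def plane(n,px,z):
    o,v=ray(n,px); return o+v*(z-o[2])/v[2]
def proj(n,P):
    K,d,R,t=cam(n); return cv2.projectPoints(np.atleast_2d(np.array(P,float)),cv2.Rodrigues(R)[0],t,K,d)[0][:,0]
def shot(n,f):
    im=cams.camera(n); cv2.imwrite('pics/'+f,im[:,:,::-1]); return im
E
python3 - <<'E'
from h import *
for n in('top','side'):
    shot(n,n+'0.png'); o,_=ray(n,(320,240)); print(n,o,plane(n,(320,240),0))
print(robot.get_obs())
E
```

```text
pics
top [ 0.44400749 -0.03687005  1.36255396] [ 0.53795395 -0.01795161  0.        ]
side [ 0.33599813 -0.83517392  0.48616482] [0.57759712 0.15248771 0.        ]
{'time_s': 0.1, 'joints': array([-1.36576247,  0.62923096,  0.03843738,  1.5182521 , -0.02698457,
        0.9963238 , -0.02001146]), 'dq': array([ 0.00167436, -0.00072091, -0.00042458, -0.00206886,  0.00128059,
       -0.00086393,  0.00017823]), 'effort': array([ 3.87134962e-03, -5.64540732e+01,  1.23085834e+00, -1.93976837e+01,
        1.13487049e-02,  5.27923432e-03,  4.31584999e-05]), 'eef_pos': array([0.17371895, 0.62577736, 0.23050071]), 'ee_rot': array([-0.4282914 ,  0.56339562,  0.42755182,  0.56245114]), 'force': array([-0.21910113,  0.38172288,  0.24135722]), 'torque': array([ 0.04545042, -0.0437518 , -0.05297914]), 'finger_gap': 0.08554013268692204}
```

View pics/top0.png

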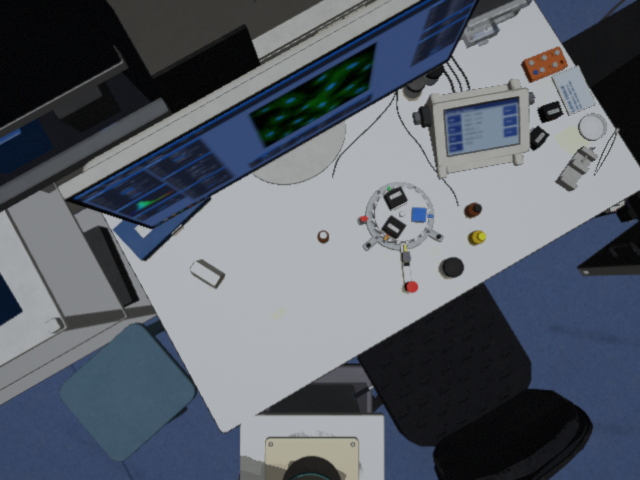

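View pics/side0.png

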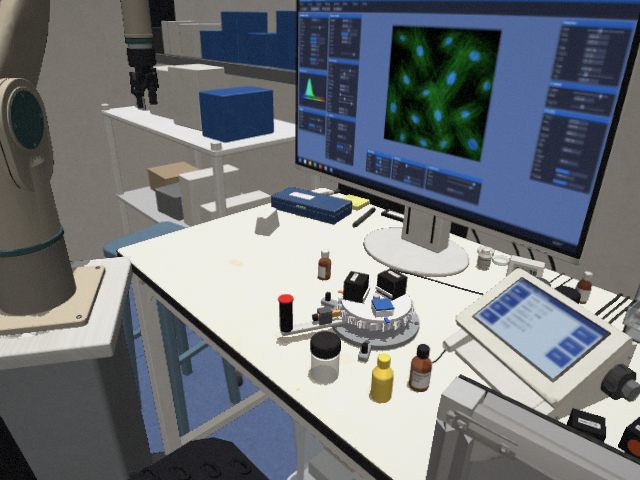

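```bash
python3 - <<'E'
import cv2
im=cv2.imread('pics/top0.png'); cv2.imwrite('pics/c1.png',cv2.resize(im[170:310,300:500],None,fx=4,fy=4,interpolation=cv2.INTER_CUBIC))
im=cv2.imread('pics/side0.png'); cv2.imwrite('pics/c2.png',cv2.resize(im[240:410,240:450],None,fx=3.5,fy=3.5,interpolation=cv2.INTER_CUBIC))
E
python3 - <<'E'
from h import *
for x in (0.3,.5,.7): print([proj('top',[x,y,0])[0].round().tolist() for y in(-.3,0,.3)])
E
```

```text
[[446.0, 346.0], [312.0, 346.0], [178.0, 346.0]]
[[444.0, 257.0], [312.0, 257.0], [180.0, 257.0]]
[[443.0, 170.0], [312.0, 170.0], [182.0, 170.0]]
```

View pics/c1.png

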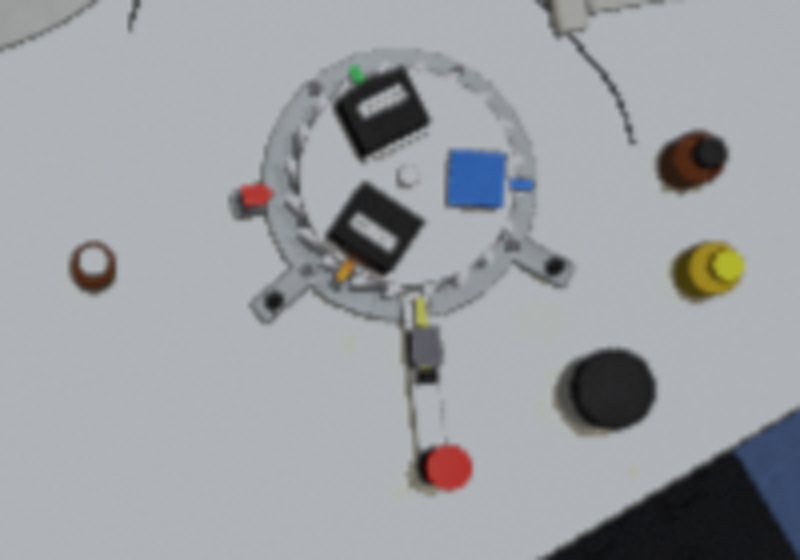

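View pics/c2.png

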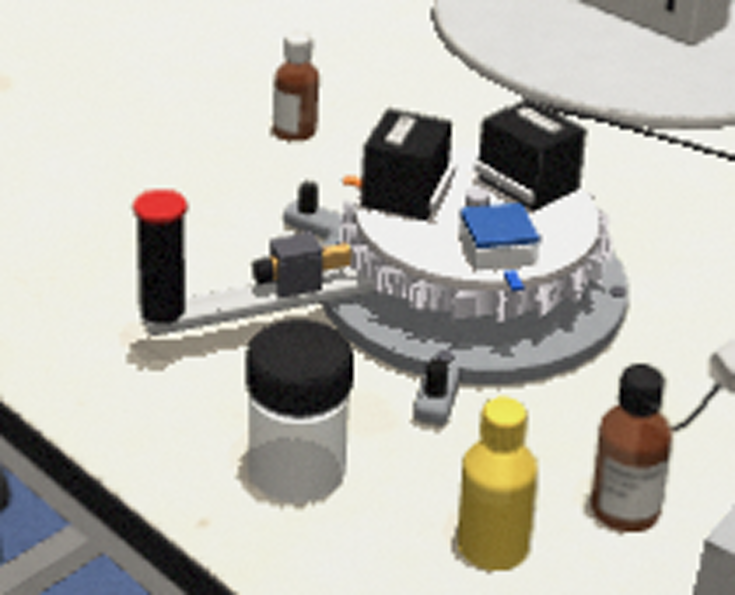

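Run:
```python
from h import *
im=cv2.imread('pics/top0.png'); hsv=cv2.cvtColor(im,cv2.COLOR_BGR2HSV)
def cents(lo,hi,roi,z,name,n='top',hs=hsv,mn=4):
    x0,y0,x1,y1=roi; m=cv2.inRange(hs,np.array(lo),np.array(hi))[y0:y1,x0:x1]
    k,l,s,c=cv2.connectedComponentsWithStats(m)
    for i in range(1,k):
        if s[i,4]>=mn: p=c[i]+[x0,y0]; print(name,p.round(1),s[i,:].tolist(),plane(n,p,z).round(4))
cents((0,120,120),(8,255,255),(340,180,480,310),.084,'red(z84)')
cents((0,120,120),(8,255,255),(340,180,400,240),.053,'red(z53)')
cents((45,80,60),(80,255,255),(340,170,480,310),.053,'green')
cents((0,0,0),(180,120,75),(355,230,460,290),.045,'dark45',mn=6)
cents((0,0,0),(180,120,75),(430,190,490,290),.066,'dark66',mn=6)
cents((0,60,20),(20,255,160),(310,225,340,250),.03,'mount')
# base circle: radial edge search
g=cv2.GaussianBlur(im,(3,3),0).astype(float).mean(2)
c0=plane('top',(399.9,215.75),.012); print('c0',c0)
P=[]
for a in np.deg2rad(np.arange(0,360,6)):
    rs=np.arange(.066,.092,.0005)
    q=proj('top',[c0+[r*np.cos(a),r*np.sin(a),0] for r in rs]).astype(np.float32)
    v=cv2.remap(g.astype(np.float32),q[:,0].copy(),q[:,1].copy(),cv2.INTER_LINEAR)[:,0]
    d=np.diff(v); i=d.argmax(); P.append([*(c0[:2]+rs[i]*np.array([np.cos(a),np.sin(a)])),rs[i]])
P=np.array(P)
from scipy.optimize import least_squares
s=least_squares(lambda p:np.hypot(P[:,0]-p[0],P[:,1]-p[1])-p[2],[*c0[:2],.078],loss='soft_l1',f_scale=.001); print(s.x, np.abs(s.fun).round(4).mean())
```

```text
red(z84) [363.6 218.3] [20, 36, 8, 5, 28] [ 0.5789 -0.1125  0.084 ]
red(z84) [411.7 286.5] [67, 102, 11, 10, 92] [ 0.4334 -0.2139  0.084 ]
red(z53) [363.6 218.3] [20, 36, 8, 5, 28] [ 0.5821 -0.1144  0.053 ]
green [388.8 188.2] [47, 16, 4, 5, 12] [ 0.649  -0.1703  0.053 ]
dark45 [392.6 233. ] [28, 0, 19, 9, 85] [ 0.5503 -0.1785  0.045 ]
dark45 [438.4 236.3] [82, 5, 4, 4, 14] [ 0.5431 -0.2792  0.045 ]
dark45 [368.4 244.8] [12, 13, 4, 5, 14] [ 0.5243 -0.1251  0.045 ]
dark45 [404.3 260.9] [46, 23, 8, 13, 32] [ 0.489  -0.2037  0.045 ]
dark45 [450.6 267.1] [85, 28, 20, 19, 315] [ 0.4753 -0.3049  0.045 ]
dark45 [404.7 285.5] [49, 53, 3, 7, 11] [ 0.4351 -0.204   0.045 ]
dark66 [466.  209.4] [35, 15, 5, 11, 14] [ 0.6003 -0.3364  0.066 ]
dark66 [477.  207.7] [43, 14, 8, 8, 46] [ 0.6039 -0.3603  0.066 ]
dark66 [438.4 236.3] [7, 45, 4, 4, 14] [ 0.5415 -0.2754  0.066 ]
dark66 [451.7 267.1] [10, 68, 24, 19, 351] [ 0.4749 -0.3029  0.066 ]
dark66 [480.2 286.9] [41, 93, 17, 7, 72] [ 0.4325 -0.3633  0.066 ]
mount [322.9 238.1] [8, 8, 11, 9, 44] [ 0.5401 -0.0248  0.03  ]
c0 [ 0.59224292 -0.19910019  0.012     ]
[ 0.59177242 -0.19766962  0.07789951] 0.0032466666666666672
```

```bash
cat >> h.py <<'E'
from scipy.spatial.transform import Rotation as Ro
AX=np.array([.592,-.198]); YAW=.12
def post(q,r=.16):
    a=np.pi+YAW+q; return AX+r*np.array([np.cos(a),np.sin(a)])
def plan(wps, jaw=None):
    """world waypoints -> tool shifts; jaw = wanted world angle of tool z (mod 180)"""
    o=robot.get_obs(); R=Ro.from_quat(o['ee_rot']).as_matrix(); p=o['eef_pos']
    ja=np.arctan2(R[1,2],R[0,2]); print('t',o['time_s'],'p',p.round(4),'toolx',R[:,0].round(3),'jaw',round(np.degrees(ja),1),'F',o['force'].round(1),'gap',round(o['finger_gap'],4))
    for w in wps: print(w, (R.T@(np.array(w)-p)).round(4))
    if jaw is not None:
        # turn about tool x (down): +yaw lowers world angle
        d=-(jaw-np.degrees(ja)); print('yaw', round((d+90)%180-90,1), 'j7',o['joints'][6].round(2))
E
python3 - <<'E'
from h import *
plan([(.38,.40,.23),(.48,.1,.2),(.475,-.2,.2),(.475,-.303,.18)],0)
print(post(-.8),post(.8))
im=cv2.imread('pics/side0.png')
for n,P in dict(jar=[.475,-.303,.066],post=[*post(-.02),.084],ptr=[.5836,-.1285,.053],mount=[.54,-.025,.062]).items(): print(n,proj('side',P),proj('top',P))
print([plane('top',p,.05).round(3) for p in((190,270),(222,273),(212,288))], plane('top',(479,238),.06))
E
```

```text
t 0.1 p [0.1737 0.6258 0.2305] toolx [-0.    -0.002 -1.   ] jaw 74.5 F [-0.2  0.4  0.2] gap 0.0855
(0.38, 0.4, 0.23) [ 0.0008 -0.2592 -0.1624]
(0.48, 0.1, 0.2) [ 0.0312 -0.4358 -0.4246]
(0.475, -0.2, 0.2) [ 0.0317 -0.5112 -0.715 ]
(0.475, -0.303, 0.18) [ 0.0519 -0.5388 -0.8142]
yaw 74.5 j7 -0.02
[ 0.46758836 -0.09739312] [ 0.49506877 -0.32529626]
jar [[324.40137572 337.88553964]] [[451.71323357 267.06974055]]
post [[285.13420269 298.17134838]] [[411.78961958 286.77544237]]
ptr [[358.92738083 278.33414465]] [[370.00561033 217.62346888]]
mount [[322.65360911 251.18890955]] [[322.84691477 237.10258303]]
[array([0.469, 0.265, 0.05 ]), array([0.462, 0.195, 0.05 ]), array([0.43 , 0.217, 0.05 ])] [ 0.53829107 -0.36466334  0.06      ]
```

Call:
{"op": "servo_tool", "data": {
  "motion": [
    {"tx":0,"ty":-0.05,"tz":-0.03,"yaw":8},
    {"tx":0,"ty":-0.1,"tz":-0.06,"yaw":16},
    {"tx":0,"ty":-0.15,"tz":-0.095,"yaw":24},
    {"tx":0,"ty":-0.2,"tz":-0.13,"yaw":32},
    {"tx":0,"ty":-0.25,"tz":-0.17,"yaw":40},
    {"tx":0.01,"ty":-0.29,"tz":-0.21,"yaw":50},
    {"tx":0.02,"ty":-0.32,"tz":-0.25,"yaw":60},
    {"tx":0.03,"ty":-0.36,"tz":-0.3,"yaw":70}
  ]
}}

```text
schema error: expected keys tx, ty, tz, yaw, gripper
```

Run:
```python
from h import *
plan([(.48,.1,.2),(.475,-.2,.2),(.475,-.303,.18)],0)
```

```text
t 0.1 p [0.1737 0.6258 0.2305] toolx [-0.    -0.002 -1.   ] jaw 74.5 F [-0.2  0.4  0.2] gap 0.0855
(0.48, 0.1, 0.2) [ 0.0312 -0.4358 -0.4246]
(0.475, -0.2, 0.2) [ 0.0317 -0.5112 -0.715 ]
(0.475, -0.303, 0.18) [ 0.0519 -0.5388 -0.8142]
yaw 74.5 j7 -0.02
```

Call:
{"op": "servo_tool", "data": {
  "motion": [
    {"tx":0,"ty":-0.05,"tz":-0.03,"yaw":8,"gripper":0.07},
    {"tx":0,"ty":-0.1,"tz":-0.06,"yaw":16,"gripper":0.07},
    {"tx":0,"ty":-0.15,"tz":-0.095,"yaw":24,"gripper":0.07},
    {"tx":0,"ty":-0.2,"tz":-0.13,"yaw":32,"gripper":0.07},
    {"tx":0,"ty":-0.25,"tz":-0.17,"yaw":40,"gripper":0.07},
    {"tx":0.01,"ty":-0.29,"tz":-0.21,"yaw":50,"gripper":0.07},
    {"tx":0.02,"ty":-0.32,"tz":-0.25,"yaw":60,"gripper":0.07},
    {"tx":0.03,"ty":-0.36,"tz":-0.3,"yaw":70,"gripper":0.07}
  ],
  "squeeze": 30
}}

```text
time_s: 1.1
eef_pos: [0.4395, 0.2416, 0.2009]
ee_rot: [-0.027, 0.707, 0.026, 0.706]
force: [1.0, 0.8, 0.1]
finger_gap: 0.0703
```

Run:
```python
from h import *
plan([(.48,.1,.2),(.475,-.2,.18),(.475,-.303,.16)],0)
```

```text
t 1.1 p [0.4395 0.2416 0.2009] toolx [-0.001 -0.001 -1.   ] jaw 4.3 F [1.  0.8 0.1] gap 0.0703
(0.48, 0.1, 0.2) [ 0.001  -0.1442  0.0298]
(0.475, -0.2, 0.18) [ 0.0214 -0.443   0.0026]
(0.475, -0.303, 0.16) [ 0.0416 -0.5457 -0.005 ]
yaw 4.3 j7 -0.22
```

Call:
{"op": "servo_tool", "data": {
  "motion": [
    {"tx":0,"ty":-0.06,"tz":0.013,"yaw":4,"gripper":0.07},
    {"tx":0,"ty":-0.12,"tz":0.025,"yaw":4,"gripper":0.07},
    {"tx":0.005,"ty":-0.18,"tz":0.025,"yaw":4,"gripper":0.07},
    {"tx":0.01,"ty":-0.24,"tz":0.02,"yaw":4,"gripper":0.07},
    {"tx":0.015,"ty":-0.3,"tz":0.015,"yaw":4,"gripper":0.07},
    {"tx":0.02,"ty":-0.36,"tz":0.01,"yaw":4,"gripper":0.07},
    {"tx":0.02,"ty":-0.42,"tz":0.003,"yaw":4,"gripper":0.07},
    {"tx":0.02,"ty":-0.48,"tz":0,"yaw":4,"gripper":0.07}
  ]
}}

```text
time_s: 2.1
eef_pos: [0.4745, -0.2388, 0.1812]
ee_rot: [-0.002, 0.708, 0.001, 0.707]
force: [1.6, -0.1, 0.5]
finger_gap: 0.0703
```

Run:
```python
from h import *
plan([(.475,-.303,.1),(.475,-.303,.02)],0)
```

```text
t 2.1 p [ 0.4745 -0.2388  0.1812] toolx [-0.001 -0.001 -1.   ] jaw 0.3 F [ 1.6 -0.1  0.5] gap 0.0703
(0.475, -0.303, 0.1) [ 0.0812 -0.0642  0.0003]
(0.475, -0.303, 0.02) [ 0.1612 -0.0641  0.0004]
yaw 0.3 j7 0.68
```

Call:
{"op": "servo_tool", "data": {
  "motion": [
    {"tx":0.0,"ty":-0.045,"tz":0,"yaw":0,"gripper":0.07},
    {"tx":0.04,"ty":-0.064,"tz":0,"yaw":0,"gripper":0.07},
    {"tx":0.08,"ty":-0.064,"tz":0,"yaw":0,"gripper":0.07},
    {"tx":0.081,"ty":-0.064,"tz":0,"yaw":0,"gripper":0.07}
  ]
}}

```text
time_s: 2.6
eef_pos: [0.4725, -0.3015, 0.0976]
ee_rot: [-0.0, 0.71, 0.002, 0.705]
force: [-0.1, -0.3, 1.1]
finger_gap: 0.0698
```

Run:
```python
from h import *
plan([(.475,-.303,.02)],0)
im=shot('side','s1.png'); cv2.imwrite('pics/s1c.png',cv2.resize(im[180:420,220:460,::-1],None,fx=2.4,fy=2.4))
```

```text
t 2.6 p [ 0.4725 -0.3015  0.0976] toolx [-0.007  0.003 -1.   ] jaw 0.2 F [-0.1 -0.3  1.1] gap 0.0698
(0.475, -0.303, 0.02) [ 0.0776 -0.0017  0.0031]
yaw 0.2 j7 0.83
```

View pics/s1c.png

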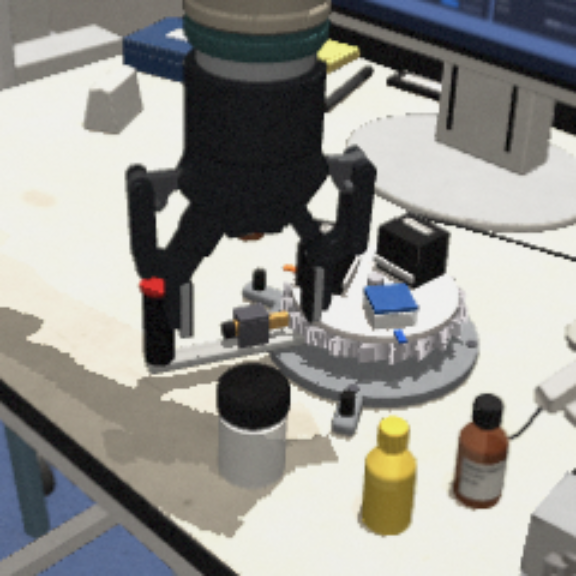

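Call:
{"op": "servo_tool", "data": {
  "motion": [
    {"tx":0.03,"ty":-0.002,"tz":0.002,"yaw":0,"gripper":0.07},
    {"tx":0.06,"ty":-0.002,"tz":0.002,"yaw":0,"gripper":0.07},
    {"tx":0.077,"ty":-0.002,"tz":0.002,"yaw":0,"gripper":0.07},
    {"tx":0.077,"ty":-0.002,"tz":0.002,"yaw":0,"gripper":0.055},
    {"tx":0.077,"ty":-0.002,"tz":0.002,"yaw":0,"gripper":0.04},
    {"tx":0.077,"ty":-0.002,"tz":0.002,"yaw":0,"gripper":0.035},
    {"tx":0.077,"ty":-0.002,"tz":0.002,"yaw":0,"gripper":0.035},
    {"tx":0.077,"ty":-0.002,"tz":0.002,"yaw":0,"gripper":0.035}
  ],
  "squeeze": 30
}}

```text
time_s: 3.65
eef_pos: [0.4763, -0.3046, 0.0233]
ee_rot: [-0.001, 0.708, 0.002, 0.706]
force: [-0.3, -0.1, 6.0]
finger_gap: 0.0441
```

Run:
```python
from h import *
plan([(.475,-.303,.16),(.43,.09,.16),(.43,.09,.02)],0)
```

```text
t 3.65 p [ 0.4763 -0.3046  0.0233] toolx [-0.002  0.    -1.   ] jaw 0.2 F [-0.3 -0.1  6. ] gap 0.0441
(0.475, -0.303, 0.16) [-0.1367  0.0017 -0.0016]
(0.43, 0.09, 0.16) [-0.1365  0.3948 -0.0449]
(0.43, 0.09, 0.02) [ 0.0035  0.3948 -0.0446]
yaw 0.2 j7 0.86
```

Call:
{"op": "servo_tool", "data": {
  "motion": [
    {"tx":-0.04,"ty":0,"tz":0,"yaw":0,"gripper":0.035},
    {"tx":-0.09,"ty":0,"tz":0,"yaw":0,"gripper":0.035},
    {"tx":-0.137,"ty":0.01,"tz":0,"yaw":0,"gripper":0.035},
    {"tx":-0.137,"ty":0.05,"tz":-0.005,"yaw":0,"gripper":0.035},
    {"tx":-0.137,"ty":0.1,"tz":-0.01,"yaw":0,"gripper":0.035},
    {"tx":-0.137,"ty":0.15,"tz":-0.016,"yaw":0,"gripper":0.035},
    {"tx":-0.137,"ty":0.2,"tz":-0.022,"yaw":0,"gripper":0.035},
    {"tx":-0.137,"ty":0.25,"tz":-0.028,"yaw":0,"gripper":0.035}
  ]
}}

```text
time_s: 4.65
eef_pos: [0.4471, -0.0531, 0.1606]
ee_rot: [-0.001, 0.708, 0.002, 0.706]
force: [0.1, 0.8, -1.0]
finger_gap: 0.0442
```

Run:
```python
from h import *
plan([(.43,.09,.16),(.43,.09,.0235)],0)
```

```text
t 4.65 p [ 0.4471 -0.0531  0.1606] toolx [-0.002  0.    -1.   ] jaw 0.2 F [ 0.1  0.8 -1. ] gap 0.0442
(0.43, 0.09, 0.16) [ 0.0007  0.1432 -0.0166]
(0.43, 0.09, 0.0235) [ 0.1372  0.1432 -0.0163]
yaw 0.2 j7 0.39
```

Call:
{"op": "servo_tool", "data": {
  "motion": [
    {"tx":0,"ty":0.05,"tz":-0.006,"yaw":0,"gripper":0.035},
    {"tx":0,"ty":0.1,"tz":-0.012,"yaw":0,"gripper":0.035},
    {"tx":0,"ty":0.143,"tz":-0.017,"yaw":0,"gripper":0.035},
    {"tx":0.03,"ty":0.143,"tz":-0.017,"yaw":0,"gripper":0.035},
    {"tx":0.07,"ty":0.143,"tz":-0.017,"yaw":0,"gripper":0.035},
    {"tx":0.11,"ty":0.143,"tz":-0.017,"yaw":0,"gripper":0.035},
    {"tx":0.125,"ty":0.143,"tz":-0.017,"yaw":0,"gripper":0.035},
    {"tx":0.125,"ty":0.143,"tz":-0.017,"yaw":0,"gripper":0.035}
  ]
}}

```text
time_s: 5.65
eef_pos: [0.4285, 0.0895, 0.0348]
ee_rot: [-0.001, 0.709, 0.001, 0.706]
force: [-0.3, 0.2, -0.5]
finger_gap: 0.0443
```

Run:
```python
from h import *
plan([(.43,.09,.0235)],0)
```

```text
t 5.65 p [0.4285 0.0895 0.0348] toolx [-0.004 -0.001 -1.   ] jaw 0.2 F [-0.3  0.2 -0.5] gap 0.0443
(0.43, 0.09, 0.0235) [0.0113 0.0005 0.0015]
yaw 0.2 j7 0.36
```

Call:
{"op": "servo_tool", "data": {
  "motion": [
    {"tx":0.006,"ty":0,"tz":0,"yaw":0,"gripper":0.035},
    {"tx":0.01,"ty":0,"tz":0,"yaw":0,"gripper":0.035},
    {"tx":0.0115,"ty":0,"tz":0,"yaw":0,"gripper":0.035},
    {"tx":0.012,"ty":0,"tz":0,"yaw":0,"gripper":0.035}
  ]
}}

```text
time_s: 6.15
eef_pos: [0.429, 0.0897, 0.0234]
ee_rot: [-0.001, 0.708, 0.001, 0.706]
force: [1.0, -0.5, 3.2]
finger_gap: 0.0443
```

Force shows desk contact; release and lift.

Call:
{"op": "servo_tool", "data": {
  "motion": [
    {"tx":0,"ty":0,"tz":0,"yaw":0,"gripper":0.05},
    {"tx":0,"ty":0,"tz":0,"yaw":0,"gripper":0.065},
    {"tx":0,"ty":0,"tz":0,"yaw":0,"gripper":0.075},
    {"tx":-0.03,"ty":0,"tz":0,"yaw":0,"gripper":0.075},
    {"tx":-0.08,"ty":0,"tz":0,"yaw":0,"gripper":0.075},
    {"tx":-0.13,"ty":0,"tz":0,"yaw":0,"gripper":0.06}
  ]
}}

```text
time_s: 6.9
eef_pos: [0.4288, 0.0895, 0.1546]
ee_rot: [-0.001, 0.709, 0.001, 0.706]
force: [1.6, 1.2, -0.3]
finger_gap: 0.0602
```

Run:
```python
from h import *
p=post(-.02); print('post',p)
plan([(*p,.14),(*p,.03)],90+np.degrees(.10))
im=shot('side','s2.png')
```

```text
post [ 0.43279933 -0.21397335]
t 6.9 p [0.4288 0.0895 0.1546] toolx [-0.004 -0.001 -1.   ] jaw 0.2 F [ 1.6  1.2 -0.3] gap 0.0602
(np.float64(0.4327993335555158), np.float64(-0.21397334666349252), 0.14) [ 0.0149 -0.3035  0.0031]
(np.float64(0.4327993335555158), np.float64(-0.21397334666349252), 0.03) [ 0.1249 -0.3034  0.0035]
yaw 84.4 j7 0.36
```

View pics/s2.png

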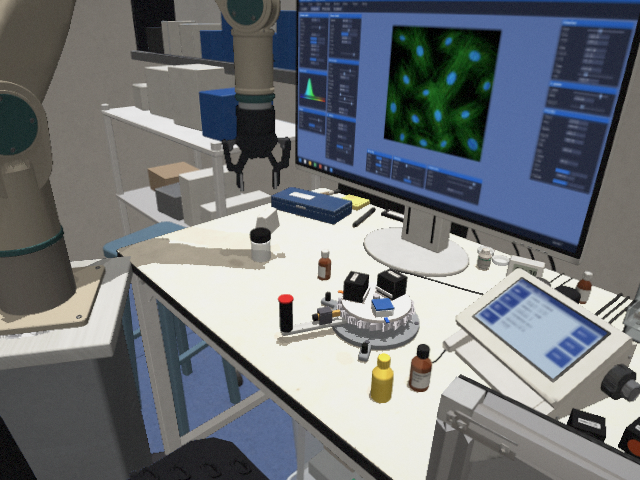

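Call:
{"op": "servo_tool", "data": {
  "motion": [
    {"tx":0,"ty":-0.04,"tz":0,"yaw":10,"gripper":0.05},
    {"tx":0,"ty":-0.085,"tz":0,"yaw":20,"gripper":0.05},
    {"tx":0,"ty":-0.13,"tz":0,"yaw":30,"gripper":0.05},
    {"tx":0,"ty":-0.175,"tz":0.001,"yaw":40,"gripper":0.05},
    {"tx":0,"ty":-0.22,"tz":0.002,"yaw":50,"gripper":0.05},
    {"tx":0,"ty":-0.265,"tz":0.003,"yaw":60,"gripper":0.05},
    {"tx":0,"ty":-0.303,"tz":0.003,"yaw":70,"gripper":0.05},
    {"tx":0,"ty":-0.303,"tz":0.003,"yaw":80,"gripper":0.05}
  ]
}}

```text
time_s: 7.95
eef_pos: [0.4349, -0.2173, 0.1592]
ee_rot: [0.458, 0.538, -0.456, 0.541]
force: [-0.6, 1.1, -0.6]
finger_gap: 0.0499
```

Run:
```python
from h import *
p=post(-.02)
plan([(*p,.11),(*p,.035)],90+np.degrees(.10))
print(proj('top',[[.4288,.0895,.066]]))
im=shot('top','t2.png'); cv2.imwrite('pics/t2c.png',cv2.resize(im[180:320,240:480,::-1],None,fx=3.3,fy=3.3))
im=shot('side','s3.png'); cv2.imwrite('pics/s3c.png',cv2.resize(im[180:420,220:460,::-1],None,fx=2.4,fy=2.4))
```

```text
t 7.95 p [ 0.4349 -0.2173  0.1592] toolx [ 0.005 -0.001 -1.   ] jaw -80.5 F [-0.6  1.1 -0.6] gap 0.0499
(np.float64(0.4327993335555158), np.float64(-0.21397334666349252), 0.11) [ 0.0492 -0.0017 -0.0037]
(np.float64(0.4327993335555158), np.float64(-0.21397334666349252), 0.035) [ 0.1242 -0.0021 -0.0039]
yaw 3.8 j7 -0.12
[[269.59741949 288.47513981]]
```

View pics/t2c.png

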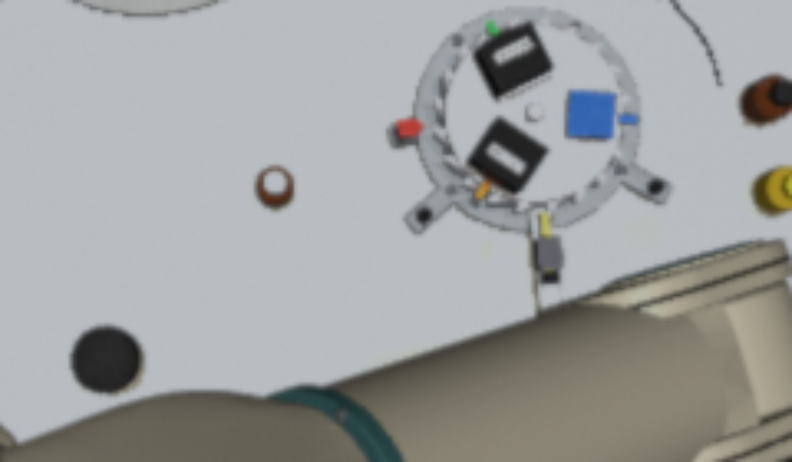

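View pics/s3c.png

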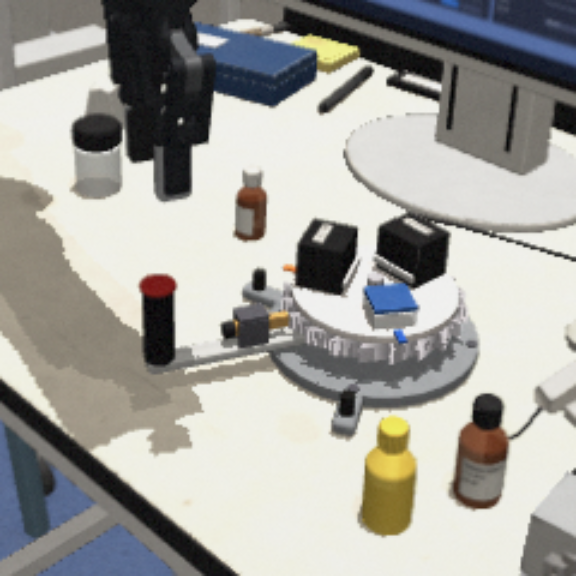

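Call:
{"op": "servo_tool", "data": {
  "motion": [
    {"tx":0.02,"ty":-0.002,"tz":-0.004,"yaw":4,"gripper":0.05},
    {"tx":0.05,"ty":-0.002,"tz":-0.004,"yaw":4,"gripper":0.05},
    {"tx":0.075,"ty":-0.002,"tz":-0.004,"yaw":4,"gripper":0.05},
    {"tx":0.1,"ty":-0.002,"tz":-0.004,"yaw":4,"gripper":0.05},
    {"tx":0.12,"ty":-0.002,"tz":-0.004,"yaw":4,"gripper":0.05},
    {"tx":0.122,"ty":-0.002,"tz":-0.004,"yaw":4,"gripper":0.035},
    {"tx":0.122,"ty":-0.002,"tz":-0.004,"yaw":4,"gripper":0.028}
  ],
  "squeeze": 20
}}

```text
time_s: 8.93
eef_pos: [0.4327, -0.2104, 0.0369]
ee_rot: [0.474, 0.525, -0.472, 0.526]
force: [-0.7, -0.2, -0.9]
finger_gap: 0.028
```

```bash
cat >> h.py <<'E'
def arc(qs):
    """tool shifts to carry cage along the post arc to lever angles qs"""
    o=robot.get_obs(); R=Ro.from_quat(o['ee_rot']).as_matrix(); p=o['eef_pos']
    ja=np.degrees(np.arctan2(R[1,2],R[0,2])); d=p[:2]-AX
    q0=(np.arctan2(d[1],d[0])-np.pi-YAW+np.pi)%(2*np.pi)-np.pi
    print('t',o['time_s'],'q',q0.round(3),'r',np.hypot(*d).round(4),'z',p[2].round(4),'jaw-tan',((ja-90-np.degrees(YAW+q0)+90)%180-90).round(1),'F',o['force'].round(1),'gap',round(o['finger_gap'],4),'j7',o['joints'][6].round(2))
    for q in qs:
        w=np.array([*post(q),.036]); y=-((np.degrees(YAW+q)+90)-ja); y=(y+90)%180-90
        print(round(q,3),(R.T@(w-p)).round(4),y.round(1))
E
python3 - <<'E'
from h import *
arc(np.linspace(-.1,-.85,9))
E
```

```text
t 8.925 q -0.042 r 0.1598 z 0.0369 jaw-tan 1.6 F [-0.7 -0.2 -0.9] gap 0.028 j7 -0.0
-0.1 [ 0.0009  0.0003 -0.0093] 4.9
-0.194 [ 0.0009  0.0023 -0.0241] 10.3
-0.288 [ 0.0009  0.0057 -0.0387] 15.7
-0.381 [ 0.0009  0.0104 -0.053 ] 21.1
-0.475 [ 0.001   0.0165 -0.0667] 26.4
-0.569 [ 0.001   0.0238 -0.0798] 31.8
-0.662 [ 0.001   0.0322 -0.0921] 37.2
-0.756 [ 0.0011  0.0419 -0.1037] 42.5
-0.85 [ 0.0011  0.0525 -0.1142] 47.9
```

Call:
{"op": "servo_tool", "data": {
  "motion": [
    {"tx":0.001,"ty":0.0003,"tz":-0.0093,"yaw":5,"gripper":0.028},
    {"tx":0.001,"ty":0.001,"tz":-0.0165,"yaw":7.6,"gripper":0.028},
    {"tx":0.001,"ty":0.0023,"tz":-0.0241,"yaw":10.3,"gripper":0.028},
    {"tx":0.001,"ty":0.004,"tz":-0.0314,"yaw":13,"gripper":0.028},
    {"tx":0.001,"ty":0.0057,"tz":-0.0387,"yaw":15.7,"gripper":0.028},
    {"tx":0.001,"ty":0.008,"tz":-0.046,"yaw":18.4,"gripper":0.028},
    {"tx":0.001,"ty":0.0104,"tz":-0.053,"yaw":21,"gripper":0.028},
    {"tx":0.001,"ty":0.0165,"tz":-0.0667,"yaw":26.4,"gripper":0.028}
  ]
}}

```text
time_s: 9.93
eef_pos: [0.4424, -0.1434, 0.037]
ee_rot: [0.582, 0.402, -0.58, 0.404]
force: [1.7, -1.6, 0.3]
finger_gap: 0.0278
```

Run:
```python
from h import *
arc(np.linspace(-.55,-.84,6))
```

```text
t 9.925 q -0.47 r 0.1593 z 0.037 jaw-tan -0.4 F [ 1.7 -1.6  0.3] gap 0.0278 j7 -0.59
-0.55 [ 0.001  -0.0003 -0.0128] 4.2
-0.608 [ 0.001   0.0006 -0.022 ] 7.5
-0.666 [ 0.001   0.0021 -0.0311] 10.8
-0.724 [ 0.001   0.0041 -0.0402] 14.1
-0.782 [ 0.001   0.0066 -0.0491] 17.5
-0.84 [ 0.001   0.0097 -0.0579] 20.8
```

Call:
{"op": "servo_tool", "data": {
  "motion": [
    {"tx":0.001,"ty":0,"tz":-0.0128,"yaw":4.2,"gripper":0.028},
    {"tx":0.001,"ty":0.0006,"tz":-0.022,"yaw":7.5,"gripper":0.028},
    {"tx":0.001,"ty":0.002,"tz":-0.031,"yaw":10.8,"gripper":0.028},
    {"tx":0.001,"ty":0.004,"tz":-0.04,"yaw":14,"gripper":0.028},
    {"tx":0.001,"ty":0.0066,"tz":-0.049,"yaw":17.5,"gripper":0.028},
    {"tx":0.001,"ty":0.0085,"tz":-0.055,"yaw":19.5,"gripper":0.028},
    {"tx":0.001,"ty":0.0092,"tz":-0.0575,"yaw":20.5,"gripper":0.028},
    {"tx":0.001,"ty":0.0092,"tz":-0.0575,"yaw":20.5,"gripper":0.028}
  ]
}}

```text
time_s: 10.92
eef_pos: [0.4701, -0.0956, 0.0369]
ee_rot: [0.644, 0.29, -0.643, 0.296]
force: [-3.0, -5.4, -0.4]
finger_gap: 0.0278
```

```bash
cat >> h.py <<'E'
def green(f):
    im=shot('top',f); hs=cv2.cvtColor(im,cv2.COLOR_RGB2HSV)
    m=cv2.inRange(hs,np.array((45,80,60)),np.array((80,255,255)))[170:260,340:460]
    k,l,s,c=cv2.connectedComponentsWithStats(m)
    for i in range(1,k):
        if s[i,4]>=4:
            g=plane('top',c[i]+[340,170],.053)[:2]; d=g-AX
            print('green',(c[i]+[340,170]).round(1),s[i,4],g.round(4),'r',np.hypot(*d).round(4),'turntable q',(np.arctan2(d[1],d[0])-np.pi/2-YAW).round(3))
    cv2.imwrite('pics/c_'+f,cv2.resize(im[170:310,300:500,::-1],None,fx=4,fy=4,interpolation=cv2.INTER_CUBIC))
E
python3 - <<'E'
from h import *
arc([-.82])
green('t3.png')
im=shot('side','s4.png'); cv2.imwrite('pics/s4c.png',cv2.resize(im[180:420,220:460,::-1],None,fx=2.4,fy=2.4))
E
```

```text
t 10.925 q -0.819 r 0.1591 z 0.0369 jaw-tan -1.0 F [-3.  -5.4 -0.4] gap 0.0278 j7 -1.08
-0.82 [ 0.0009 -0.0009 -0.0002] -0.9
green [388.6 188.2] 11 [ 0.6489 -0.17  ] r 0.0634 turntable q -1.234
```

View pics/c_t3.png

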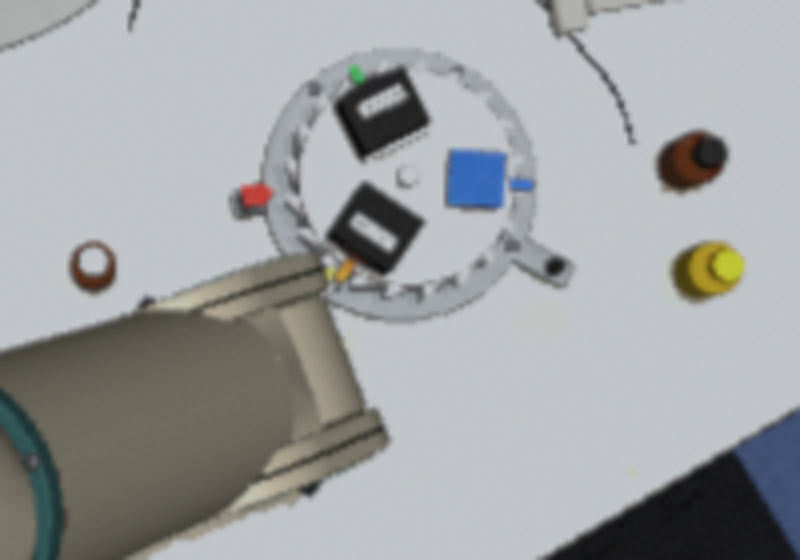

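View pics/s4c.png

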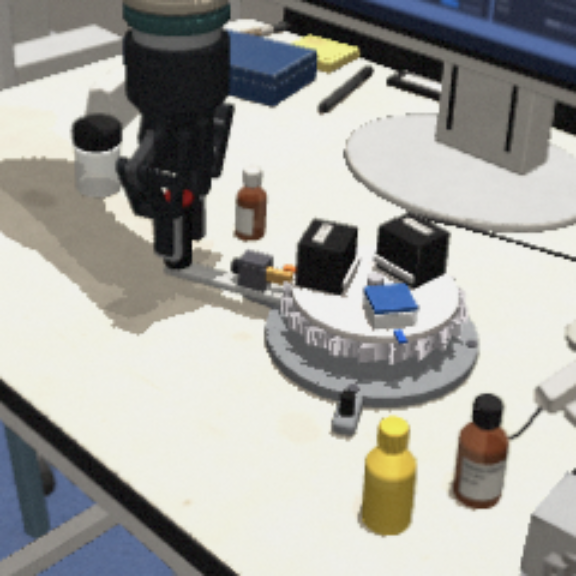

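Run:
```python
from h import *
arc(-.82+.085*np.arange(1,9))
```

```text
t 11.025 q -0.819 r 0.1591 z 0.0369 jaw-tan -1.0 F [-3.4 -5.9 -0.8] gap 0.0284 j7 -1.08
-0.735 [ 0.0009 -0.0001  0.0134] -5.8
-0.65 [0.001  0.0018 0.0268] -10.7
-0.565 [0.001  0.0049 0.0401] -15.5
-0.48 [0.0011 0.0091 0.053 ] -20.4
-0.395 [0.0012 0.0144 0.0656] -25.3
-0.31 [0.0012 0.0207 0.0776] -30.1
-0.225 [0.0013 0.028  0.089 ] -35.0
-0.14 [0.0014 0.0363 0.0998] -39.9
```

Call:
{"op": "servo_tool", "data": {
  "motion": [
    {"tx":0.001,"ty":0,"tz":0.0134,"yaw":-5.8,"gripper":0.028},
    {"tx":0.001,"ty":0.0018,"tz":0.0268,"yaw":-10.7,"gripper":0.028},
    {"tx":0.001,"ty":0.0049,"tz":0.04,"yaw":-15.5,"gripper":0.028},
    {"tx":0.001,"ty":0.0091,"tz":0.053,"yaw":-20.4,"gripper":0.028},
    {"tx":0.001,"ty":0.0144,"tz":0.0656,"yaw":-25.3,"gripper":0.028},
    {"tx":0.001,"ty":0.0207,"tz":0.0776,"yaw":-30.1,"gripper":0.028},
    {"tx":0.001,"ty":0.028,"tz":0.089,"yaw":-35,"gripper":0.028},
    {"tx":0.001,"ty":0.0363,"tz":0.0998,"yaw":-40,"gripper":0.028}
  ]
}}

```text
time_s: 12.02
eef_pos: [0.4321, -0.1939, 0.0369]
ee_rot: [-0.503, -0.495, 0.503, -0.499]
force: [1.2, 2.6, -0.5]
finger_gap: 0.0283
```

Run:
```python
from h import *
arc([-.07,0,.07,.14,.2])
green('t4.png')
```

```text
t 12.025 q -0.145 r 0.16 z 0.0369 jaw-tan 0.7 F [ 1.2  2.6 -0.5] gap 0.0283 j7 -0.34
-0.07 [0.001  0.0003 0.0121] -3.6
0 [0.001  0.0014 0.0232] -7.6
0.07 [0.0011 0.0032 0.0342] -11.6
0.14 [0.0012 0.0059 0.0451] -15.6
0.2 [0.0012 0.0087 0.0543] -19.1
green [378.6 197. ] 16 [ 0.6293 -0.1478] r 0.0626 turntable q -0.759
```

View pics/c_t4.png

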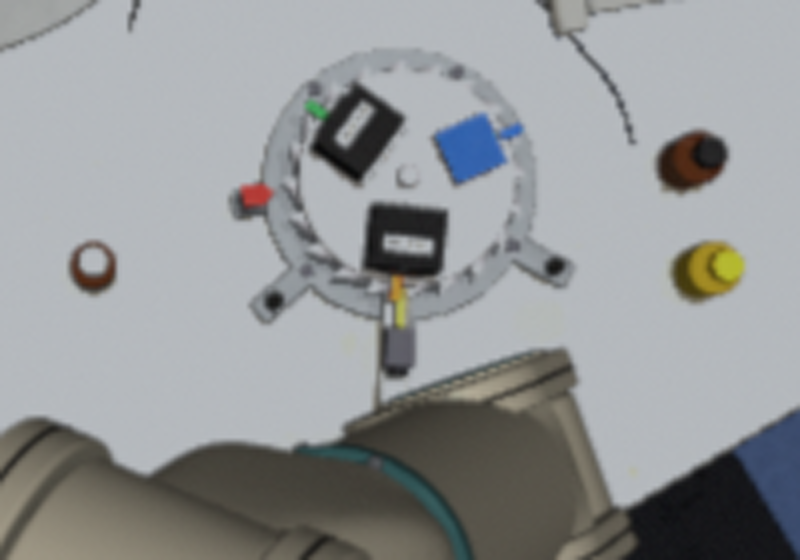

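Call:
{"op": "servo_tool", "data": {
  "motion": [
    {"tx":0.001,"ty":0.0003,"tz":0.0121,"yaw":-3.6,"gripper":0.028},
    {"tx":0.001,"ty":0.0014,"tz":0.0232,"yaw":-7.6,"gripper":0.028},
    {"tx":0.001,"ty":0.0032,"tz":0.0342,"yaw":-11.6,"gripper":0.028},
    {"tx":0.001,"ty":0.0059,"tz":0.0451,"yaw":-15.6,"gripper":0.028},
    {"tx":0.001,"ty":0.0087,"tz":0.0543,"yaw":-19.1,"gripper":0.028}
  ]
}}

```text
time_s: 12.7
eef_pos: [0.4402, -0.2503, 0.0371]
ee_rot: [0.412, 0.571, -0.414, 0.577]
force: [0.5, 2.6, -1.0]
finger_gap: 0.0282
```

Run:
```python
from h import *
arc([.26,.32,.38,.44,.5,.54])
```

```text
t 12.7 q 0.212 r 0.1605 z 0.0371 jaw-tan -0.5 F [ 0.5  2.6 -1. ] gap 0.0282 j7 -0.09
0.26 [0.0012 0.0008 0.0077] -3.3
0.32 [0.0012 0.0016 0.0173] -6.7
0.38 [0.0013 0.003  0.0268] -10.1
0.44 [0.0014 0.005  0.0362] -13.6
0.5 [0.0015 0.0075 0.0454] -17.0
0.54 [0.0015 0.0095 0.0515] -19.3
```

Call:
{"op": "servo_tool", "data": {
  "motion": [
    {"tx":0.001,"ty":0.0008,"tz":0.0077,"yaw":-3.3,"gripper":0.028},
    {"tx":0.001,"ty":0.0016,"tz":0.0173,"yaw":-6.7,"gripper":0.028},
    {"tx":0.001,"ty":0.003,"tz":0.0268,"yaw":-10.1,"gripper":0.028},
    {"tx":0.001,"ty":0.005,"tz":0.0362,"yaw":-13.6,"gripper":0.028},
    {"tx":0.001,"ty":0.0075,"tz":0.0454,"yaw":-17,"gripper":0.028},
    {"tx":0.001,"ty":0.008,"tz":0.047,"yaw":-17.5,"gripper":0.028}
  ]
}}

```text
time_s: 13.45
eef_pos: [0.4627, -0.2926, 0.0367]
ee_rot: [0.319, 0.628, -0.323, 0.633]
force: [-1.4, 1.4, 1.2]
finger_gap: 0.0279
```

Run:
```python
from h import *
arc([.54,.58,.6,.62])
green('t5.png')
```

```text
t 13.45 q 0.512 r 0.1602 z 0.0367 jaw-tan -0.2 F [-1.4  1.4  1.2] gap 0.0279 j7 0.11
0.54 [0.0007 0.0003 0.0045] -1.8
0.58 [0.0008 0.0006 0.0109] -4.1
0.6 [0.0008 0.0009 0.0141] -5.2
0.62 [0.0009 0.0012 0.0173] -6.4
green [373.4 214.2] 15 [ 0.5912 -0.136 ] r 0.062 turntable q -0.107
```

View pics/c_t5.png

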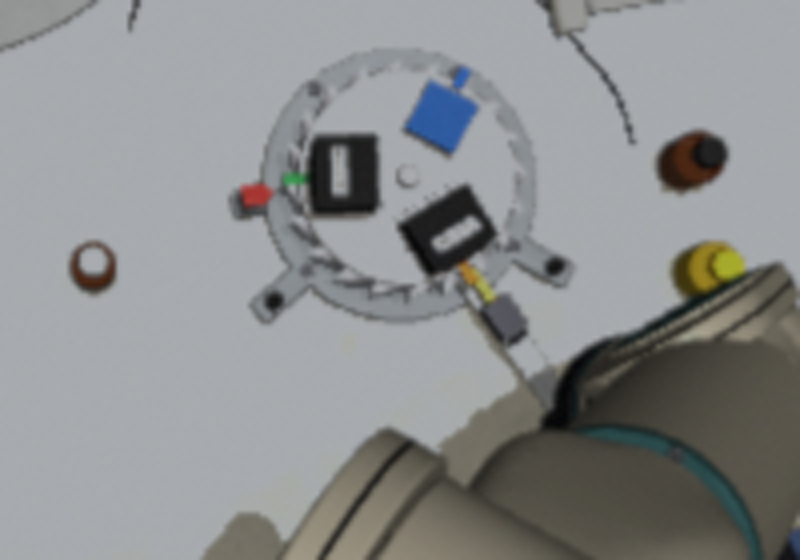

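Call:
{"op": "servo_tool", "data": {
  "motion": [
    {"tx":0.001,"ty":0.0003,"tz":0.0045,"yaw":-1.8,"gripper":0.028},
    {"tx":0.001,"ty":0.0006,"tz":0.0109,"yaw":-4.1,"gripper":0.028},
    {"tx":0.001,"ty":0.001,"tz":0.015,"yaw":-5.8,"gripper":0.028},
    {"tx":0.001,"ty":0.001,"tz":0.015,"yaw":-5.8,"gripper":0.028}
  ]
}}

```text
time_s: 14.0
eef_pos: [0.4731, -0.3049, 0.0359]
ee_rot: [0.287, 0.642, -0.291, 0.649]
force: [-0.2, -0.4, -0.4]
finger_gap: 0.0282
```

Run:
```python
from h import *
arc([.6,.62])
green('t6.png')
im=cv2.imread('pics/t6.png'); hs=cv2.cvtColor(im,cv2.COLOR_BGR2HSV)
m=cv2.inRange(hs,np.array((0,120,120)),np.array((8,255,255)))[200:240,350:390]
k,l,s,c=cv2.connectedComponentsWithStats(m)
for i in range(1,k):
    if s[i,4]>5: g=plane('top',c[i]+[350,200],.053)[:2]-AX; print('red',(c[i]+[350,200]).round(1),np.hypot(*g),np.arctan2(g[1],g[0])-np.pi/2-YAW)
im=shot('side','s6.png'); cv2.imwrite('pics/s6c.png',cv2.resize(im[180:420,220:460,::-1],None,fx=2.4,fy=2.4))
```

```text
t 14.0 q 0.612 r 0.1599 z 0.0359 jaw-tan -0.1 F [-0.2 -0.4 -0.4] gap 0.0282 j7 0.17
0.6 [-0.0001 -0.0001 -0.0019] 0.6
0.62 [-0.0001 -0.0001  0.0013] -0.6
green [373.7 217. ] 17 [ 0.585  -0.1366] r 0.0618 turntable q -0.006
red [363.7 218.3] 0.08393406079009363 -0.0019253448983084231
```

View pics/c_t6.png

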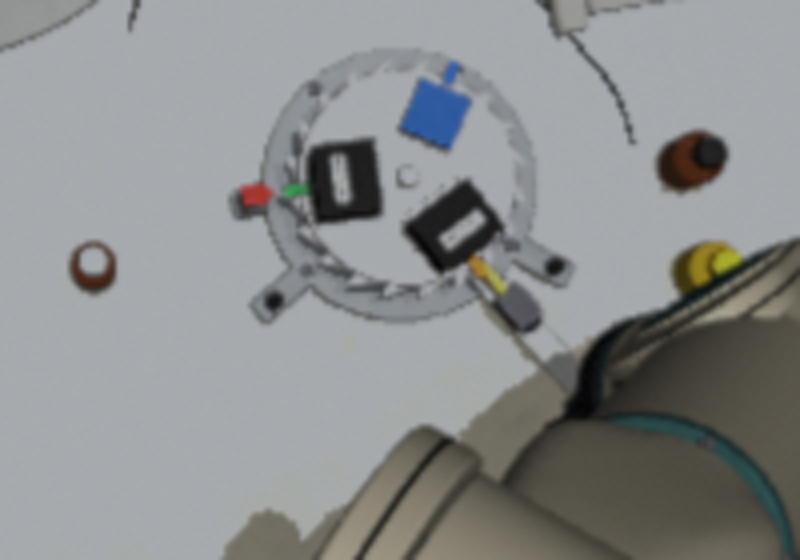

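View pics/s6c.png

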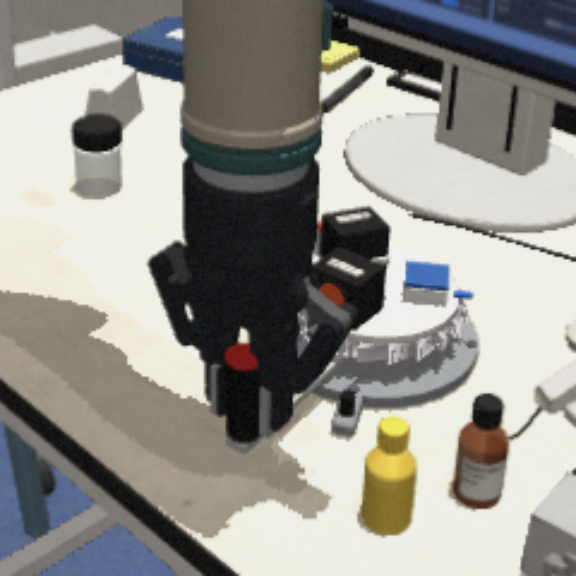

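Run:
```python
from h import *
arc(.61-.08*np.arange(1,9))
```

```text
t 14.1 q 0.611 r 0.1599 z 0.036 jaw-tan -0.1 F [0.2 0.8 0.1] gap 0.0279 j7 0.17
0.53 [-0.0002  0.0004 -0.0129] 4.6
0.45 [-0.0003  0.0019 -0.0256] 9.1
0.37 [-0.0004  0.0045 -0.0382] 13.7
0.29 [-0.0006  0.008  -0.0505] 18.3
0.21 [-0.0007  0.0125 -0.0624] 22.9
0.13 [-0.0008  0.018  -0.074 ] 27.5
0.05 [-0.0009  0.0243 -0.0851] 32.1
-0.03 [-0.0011  0.0315 -0.0957] 36.6
```

Call:
{"op": "servo_tool", "data": {
  "motion": [
    {"tx":0,"ty":0.0004,"tz":-0.0129,"yaw":4.6,"gripper":0.028},
    {"tx":0,"ty":0.0019,"tz":-0.0256,"yaw":9.1,"gripper":0.028},
    {"tx":0,"ty":0.0045,"tz":-0.0382,"yaw":13.7,"gripper":0.028},
    {"tx":-0.0005,"ty":0.008,"tz":-0.0505,"yaw":18.3,"gripper":0.028},
    {"tx":-0.0005,"ty":0.0125,"tz":-0.0624,"yaw":22.9,"gripper":0.028},
    {"tx":-0.001,"ty":0.018,"tz":-0.074,"yaw":27.5,"gripper":0.028},
    {"tx":-0.001,"ty":0.0243,"tz":-0.085,"yaw":32,"gripper":0.028},
    {"tx":-0.001,"ty":0.0315,"tz":-0.0957,"yaw":36.6,"gripper":0.028}
  ]
}}

```text
time_s: 15.1
eef_pos: [0.4333, -0.2135, 0.0364]
ee_rot: [0.477, 0.517, -0.479, 0.526]
force: [0.2, -1.1, 1.7]
finger_gap: 0.028
```

Run:
```python
from h import *
arc(-.03-.08*np.arange(1,9))
green('t7.png')
```

```text
t 15.1 q -0.023 r 0.1595 z 0.0364 jaw-tan -0.6 F [ 0.2 -1.1  1.7] gap 0.028 j7 -0.26
-0.11 [ 0.0002 -0.     -0.0139] 4.4
-0.19 [ 0.0001  0.0014 -0.0267] 9.0
-0.27 [-0.0001  0.0039 -0.0392] 13.6
-0.35 [-0.0002  0.0074 -0.0515] 18.2
-0.43 [-0.0003  0.0119 -0.0635] 22.7
-0.51 [-0.0004  0.0173 -0.0751] 27.3
-0.59 [-0.0005  0.0237 -0.0862] 31.9
-0.67 [-0.0006  0.0309 -0.0968] 36.5
green [373.9 216.9] 18 [ 0.5851 -0.137 ] r 0.0614 turntable q -0.007
```

Call:
{"op": "servo_tool", "data": {
  "motion": [
    {"tx":0,"ty":0,"tz":-0.0139,"yaw":4.4,"gripper":0.028},
    {"tx":0,"ty":0.0014,"tz":-0.0267,"yaw":9,"gripper":0.028},
    {"tx":0,"ty":0.0039,"tz":-0.0392,"yaw":13.6,"gripper":0.028},
    {"tx":0,"ty":0.0074,"tz":-0.0515,"yaw":18.2,"gripper":0.028},
    {"tx":0,"ty":0.0119,"tz":-0.0635,"yaw":22.7,"gripper":0.028},
    {"tx":0,"ty":0.0173,"tz":-0.0751,"yaw":27.3,"gripper":0.028},
    {"tx":0,"ty":0.0237,"tz":-0.0862,"yaw":32,"gripper":0.028},
    {"tx":0,"ty":0.0309,"tz":-0.0968,"yaw":36.5,"gripper":0.028}
  ]
}}

```text
time_s: 16.15
eef_pos: [0.4561, -0.1124, 0.0357]
ee_rot: [0.618, 0.34, -0.617, 0.349]
force: [0.1, -0.9, -0.2]
finger_gap: 0.0279
```

Run:
```python
from h import *
arc([-.72,-.77,-.81,-.83,-.84])
```

```text
t 16.15 q -0.682 r 0.1606 z 0.0357 jaw-tan 0.6 F [ 0.1 -0.9 -0.2] gap 0.0279 j7 -0.91
-0.72 [-0.0003  0.0008 -0.0061] 2.7
-0.77 [-0.0004  0.0014 -0.0141] 5.6
-0.81 [-0.0004  0.0022 -0.0204] 7.9
-0.83 [-0.0004  0.0026 -0.0236] 9.0
-0.84 [-0.0004  0.0029 -0.0252] 9.6
```

Call:
{"op": "servo_tool", "data": {
  "motion": [
    {"tx":0,"ty":0.0008,"tz":-0.0061,"yaw":2.7,"gripper":0.028},
    {"tx":0,"ty":0.0014,"tz":-0.0141,"yaw":5.6,"gripper":0.028},
    {"tx":0,"ty":0.0022,"tz":-0.0204,"yaw":7.9,"gripper":0.028},
    {"tx":0,"ty":0.0028,"tz":-0.0248,"yaw":9.4,"gripper":0.028},
    {"tx":0,"ty":0.0028,"tz":-0.0252,"yaw":9.6,"gripper":0.028},
    {"tx":0,"ty":0.0028,"tz":-0.0252,"yaw":9.6,"gripper":0.028}
  ]
}}

```text
time_s: 16.9
eef_pos: [0.4701, -0.0958, 0.0357]
ee_rot: [-0.644, -0.286, 0.645, -0.297]
force: [-4.5, -5.4, 1.1]
finger_gap: 0.028
```

Run:
```python
from h import *
arc([-.81])
green('t8.png')
```

```text
t 16.9 q -0.818 r 0.1591 z 0.0357 jaw-tan -1.3 F [-4.5 -5.4  1.1] gap 0.028 j7 -1.12
-0.81 [-0.0003 -0.0009  0.0013] -1.8
green [373.9 216.9] 18 [ 0.5851 -0.137 ] r 0.0614 turntable q -0.007
```

Call:
{"op": "servo_tool", "data": {
  "motion": [
    {"tx":0,"ty":-0.001,"tz":0.002,"yaw":0,"gripper":0.04},
    {"tx":0,"ty":-0.001,"tz":0.002,"yaw":0,"gripper":0.05},
    {"tx":0,"ty":-0.001,"tz":0.002,"yaw":0,"gripper":0.05},
    {"tx":-0.02,"ty":-0.001,"tz":0.002,"yaw":0,"gripper":0.05},
    {"tx":-0.06,"ty":-0.001,"tz":0.002,"yaw":0,"gripper":0.05},
    {"tx":-0.11,"ty":-0.001,"tz":0.002,"yaw":0,"gripper":0.05},
    {"tx":-0.16,"ty":-0.001,"tz":0.002,"yaw":0,"gripper":0.05},
    {"tx":-0.16,"ty":-0.001,"tz":0.002,"yaw":0,"gripper":0.05}
  ]
}}

```text
time_s: 17.95
eef_pos: [0.4694, -0.0946, 0.1987]
ee_rot: [0.646, 0.285, -0.642, 0.299]
force: [0.2, -0.4, 0.0]
finger_gap: 0.0499
```

Run:
```python
from h import *
plan([(.43,.05,.2)])
green('t9.png')
im=shot('side','s9.png'); cv2.imwrite('pics/s9c.png',cv2.resize(im[180:420,220:460,::-1],None,fx=2.4,fy=2.4))
```

```text
t 17.95 p [ 0.4694 -0.0946  0.1987] toolx [ 0.013 -0.016 -1.   ] jaw -131.3 F [ 0.2 -0.4  0. ] gap 0.0499
(0.43, 0.05, 0.2) [-0.0041 -0.1249 -0.0827]
green [373.9 216.9] 18 [ 0.5851 -0.137 ] r 0.0614 turntable q -0.007
```

View pics/s9c.png

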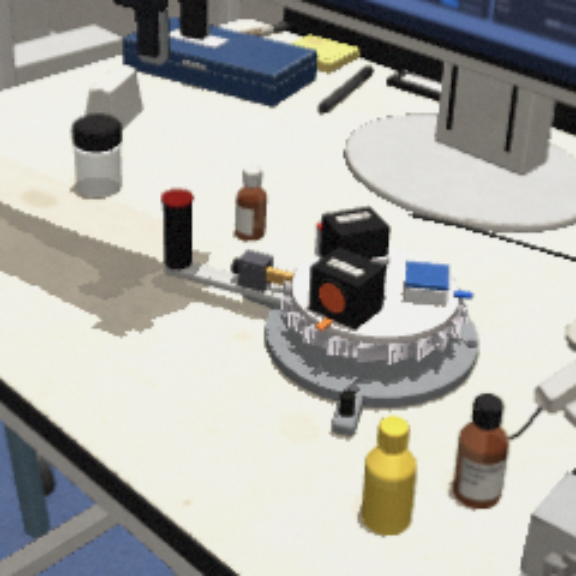

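Call:
{"op": "servo_tool", "data": {
  "motion": [
    {"tx":-0.01,"ty":-0.045,"tz":-0.03,"yaw":0,"gripper":0.05},
    {"tx":-0.02,"ty":-0.09,"tz":-0.06,"yaw":0,"gripper":0.05},
    {"tx":-0.03,"ty":-0.13,"tz":-0.09,"yaw":0,"gripper":0.05},
    {"tx":-0.03,"ty":-0.16,"tz":-0.13,"yaw":0,"gripper":0.05},
    {"tx":-0.03,"ty":-0.19,"tz":-0.17,"yaw":0,"gripper":0.05},
    {"tx":-0.03,"ty":-0.19,"tz":-0.17,"yaw":0,"gripper":0.05}
  ]
}}

```text
time_s: 18.8
eef_pos: [0.4353, 0.1642, 0.2199]
ee_rot: [-0.642, -0.289, 0.644, -0.3]
force: [-0.5, -1.3, 0.0]
finger_gap: 0.0499
```

Run:
```python
from h import *
green('t10.png')
im=cv2.imread('pics/t10.png'); hs=cv2.cvtColor(im,cv2.COLOR_BGR2HSV)
m=cv2.inRange(hs,np.array((0,120,100)),np.array((8,255,255)))
k,l,s,c=cv2.connectedComponentsWithStats(m)
for i in range(1,k):
    if s[i,4]>20 and 340<c[i][0]<440 and 210<c[i][1]<320: g=plane('top',c[i],.084)[:2]-AX; print('red',c[i].round(1),np.hypot(*g),np.arctan2(g[1],g[0])-np.pi-YAW+2*np.pi)
print(robot.get_obs()['force'],robot.get_obs()['eef_pos'])
cv2.imwrite('pics/c_t10.png',cv2.resize(im[170:350,200:500],None,fx=2.6,fy=2.6))
```

```text
green [373.9 216.9] 18 [ 0.5851 -0.137 ] r 0.0614 turntable q -0.007
red [363.6 218.5] 0.0865871086298799 4.749628906690953
red [356.9 270.2] 0.1596987520556334 5.483611201863098
[-0.15426086 -0.57217499 -0.67338525] [0.43533353 0.16147184 0.22038376]
```

View pics/c_t10.png

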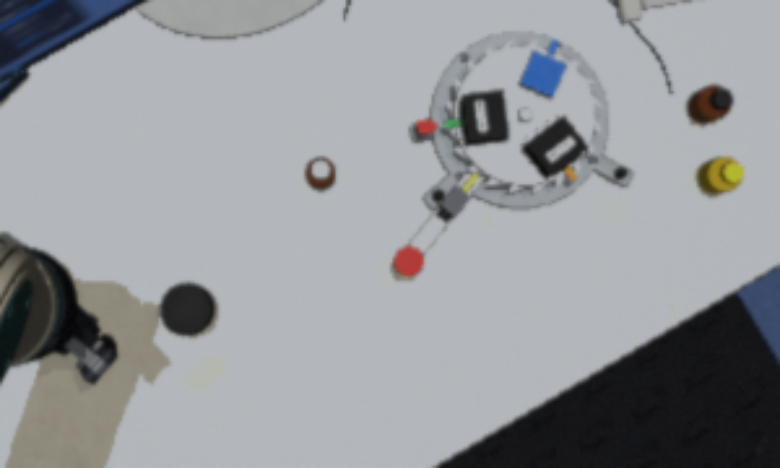

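```bash
python3 -c "
from station import robot
print(robot.sign_off())"
```

```text
the job is handed in; nothing more can be done
None
```

I finished the job and handed it in at about 19 s of the 70 s allowed; signing off gives no verdict.

**What I did**
- **Clearing the way:** the white jar with the black lid (`objective_case_0`) stood in the lever's swing. I moved it to about (0.43, 0.09), 0.33 m from the axis.
- **Freewheel test:** I pushed the lever clockwise to its stop. The green tab measured within about 0.3 mm of where it started.
- **Indexing:** one counter-clockwise stroke brought the green tab to the red pointer. I then took the lever back to its clockwise stop, opened the fingers and lifted clear.

**Last checks, from the top camera**
- **Turntable:** it stands at about -0.007 rad, so the tab is roughly 0.5 mm from the pointer.
- **Lever:** it rests at about -0.80 rad, against its clockwise stop.
- **Bottles, jar and timer:** the bottles and jar are upright and outside the swing. The mount bottle was measured at the start and not touched since: it is only about 0.18 m from the axis, so it qualifies by standing beside the turntable (base-frame x about -0.03 m). I did not re-measure the timer; the arm never went down near it, and it looked unmoved in the last side picture.
- **Robot:** it is touching nothing.

No check failed or disagreed.

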